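# Lock the viewing stage and lift the glass stone with tongs

### The job

On the stockroom bench, first lock the swivel viewing stage: swing the arm of its lock ring anticlockwise (seen from above) all the way to the stop at the locked mark and leave it there. Then take the spring tongs from their rest, close their tips on the small glass stone that stands on the stage and lift it well clear, by about 10 cm; touch the stone with the tongs only, do not drop it, and leave the other things on the bench where they are. Finish while still holding: the stone stays up in the squeezed tongs, nothing is put down.

Things in the scene. Friction and masses are not known exactly. Their poses are not given: they have to be found in the camera images.
- lock_ring (a joint): Angle of the stage's captive lock ring, rad: 0 = fully unlocked, 1.2 = locked, which is also the mechanical stop (its arm then lies against the stop tab with the white mark on the stage's base). Grows anticlockwise seen from above, about the vertical axis through stage_top. Light friction (about 1.5 N at the pin, pushed sideways); it stays where it is left.
- ring_pin (a point): Upright round dark-steel pin at the end of the lock ring's arm: 12 mm diameter, top 66 mm above the bench, 85 mm from the stage's axis. This point lies on the pin's axis, 12 mm below its top (54 mm above the bench), and moves with the ring. The flat arm below the pin is 10 mm wide, its top 32 mm above the bench.
- stage_top (a point): Viewing stage: round aluminium pedestal fixed to the bench, its top a level disc 68 mm in diameter, 80 mm above the bench, with a thin black mat; foot 90 mm in diameter; stop tab no higher than the arm. This point is the centre of the disc's top; z is up. In its frame, the locked arm points along +x and the fully unlocked arm points 1.2 rad clockwise of that.
- stone_center (a point): The stone to lift: amber glass, round, flat base and domed top, 28 mm in diameter (straight sides up to 16 mm), 24 mm high, 25 to 50 g, standing loose on the stage's disc up to 8 mm off its centre. This point is its centre, 12 mm above its base.
- stone: The same stone; origin at the centre of its underside, z up through the dome.
- tongs_grip (a point): Point midway between the black grip pads of the tongs (flat outside faces, 46 mm long, 26 mm high; 48 mm over both when open, 32 mm with arms parallel, 21 mm shut), half-way up; fixed to the left arm; 36 mm above the bench on the rest. With open tongs, x points along the centre line to the tips, y to the left arm, z up. On closing, the centre line turns here by minus half of tongs_jaw.
- tongs: Spring tongs lying on their rest, arms side by side: steel with black grip pads and tips, 195 mm long, arms 22 mm high, 140 g. Pivot 90 mm behind tongs_grip, tips 93 mm ahead, centre of mass within 10 mm of it. Origin 11 mm below that point, same axes.
- tongs_jaw (a joint): Closing angle of the tongs, rad: 0 = sprung open (61 mm free between the tips), 0.18 = arms parallel (28 mm between the tips), 0.30 = stop (6 mm between the tips). A spring opens them: some 3.5 N across the grip pads when open, 7 N when parallel; the grip must stay squeezed to hold the stone.
- tip_left (a point): Middle of the inner face of the left tip (black, 30 mm long, 26 mm high, 3 mm thick plus 3 mm of steel arm outside), half-way up. Axes as tongs_grip.
- tip_right (a point): The same on the right tip, with axes that turn with the right arm.
- tongs_rest: Pale wooden rest for the tongs, fixed to the bench: plate 150 x 90 x 6 mm with two cross bars (10 mm wide, tops 25 mm above the bench) 55 mm before and behind its centre; the grip pads lie between the bars. Origin at the centre of its underside, x along the tongs.
- tape_roll: Bystander: cardboard ring, 68 mm across, 22 mm high, lying between stage and rest. Origin at its underside.
- big_stone: Bystander: a larger domed glass stone, 44 mm across and 26 mm high, standing on the bench. Origin at its underside.
- bowl: Bystander: white bowl, 110 mm across, 45 mm high, at the far side. Origin at its underside.
- jar: Bystander: lidded glass jar, 70 mm across, 90 mm high, at the left. Origin at its underside.
- carton: Bystander: small carton, 120 x 90 x 50 mm, at the right. Origin at its underside.
- marker: Bystander: marker pen, 115 mm long, 15 mm thick, lying at the far side. Origin at its underside.
Things that resemble listed ones, but are neither listed nor needed, are in the scene too. There is more than one size of the part that bears lock_ring; the job needs the larger.

How it is judged (in metres and radians):
On the way, in this order (a step that is already met when the one before it is completed fails the run):
1. the lock ring is turned to its locked mark while the stone still stands on the stage (value of joint lock_ring above 1.12 rad and horizontal distance between stone_center and stage_top below 0.034 m and height (world z) of stone_center below 0.1 m), for 0.2 s.
2. the stone is lifted off the stage between the tips of the gripped tongs (height (world z) of stone_center above 0.12 m and contact force between tongs and stone above 1 N and contact force between the fingers and tongs above 3 N), for 0.2 s.
At the end, for the whole second after the job is handed in: Ring over 1.12 rad; stone centre over 150 mm above the bench, under 0.03 m/s, held with over 1 N within 32 mm of the middle of each tongs tip; tongs grip point above 120 mm, squeezed by the gripper with over 3 N; gripper and arm do not touch the stone (value of joint lock_ring above 1.12 rad and height (world z) of stone_center above 0.15 m and contact force between tongs and stone above 1 N and contact force between the fingers and tongs above 3 N and contact force between each of the fingers, the arm and stone below 0.1 N and distance between stone_center and tip_left below 0.032 m and distance between stone_center and tip_right below 0.032 m and height (world z) of tongs_grip above 0.12 m and linear speed of stone below 0.03 m/s); the arm keeps its last pose, push and grip.
It fails at once if the gripper touches the stone (contact force between the fingers and stone above 0.5 N).
It fails at once if the arm touches the stone (contact force between the arm and stone above 0.5 N).
It fails at once if the stone falls off the stage or is dropped (height (world z) of stone_center below 0.07 m).
It fails at once if a bystander is moved by more than 30 mm (distance of any of tape_roll, big_stone, bowl, jar, carton, marker from where it was at the start of the episode above 0.03 m).
It also fails if it takes over 48 s, if anything falls off the work surface, if the arm or the gripper's body presses on something with over 40 N, if the wrist force passes 120 N, or if a joint passes its speed limit or range.

### The arm

A 6-joint arm with a two-finger parallel gripper is mounted at the origin on the work surface. World frame = base frame: x ahead of the robot, y to its left, z up, the work surface at z = 0. Lengths are in mm, angles in rad, forces in N, time in s.
With the tool pointing down it reaches from about 300 to 850 mm from the base axis. Payload 5.4 kg.
Tool frame: the origin (TCP) lies on the centre line of the jaws, within the pads' length; the fingertips stand 11 mm ahead of it and the grasp point (between the pads) lies 8 mm behind it; z points along the fingers, y is the direction in which the jaws open and shut (so a half turn about z gives the same grasp; the last joint's range is limited). The gripper opens to 85 mm and grips with 20 to 120 N. Pads are 22 mm wide; open, the fingers measure 114 mm over their backs; the gripper's body (76 mm by 85 mm) begins 54 mm behind the grasp point. The pads swing forward as they close: fully open they stand 13 mm farther back than shut.
Start: joints at [-1.511, 0.158, 1.597, -0, 1.386, -0.21], TCP at [153.236, -554.189, 242.299] pointing down, gripper open.
Joint ranges: [-2.91, 2.91], [-0.94, 2.29], [0.18, 2.7], [-1.29, 4.43], [0.17, 2.64], [-3, 3]. Speed limits (rad/s): [2.57, 2.57, 3.14, 3.14, 3.14, 3.14].

### API

Orientations are given as a rotation vector (axis times angle).
In Python, from bench import robot, imaging, ticket gives the robot as it stands.
- The arm moves only by the shell command python3 -m jog 'ROWS' [FORCE]. ROWS is a JSON object of lists of equal length, an entry for each row: "travel": the shift along the tool's x, y, z in cm, a list of three; "turn": the turn about the tool's z in rad; "gripper": the opening, from 0 (shut) to 1 (fully open). In form: {"travel": [[dx, dy, dz], ...], "turn": [turn, ...], "gripper": [gripper, ...]}. A call has 1 to 8 rows; each row shifts and turns the commanded pose from where the row before left it, along the tool's axes as they then stand; what a row does not reach is not made up. A row lasts 1/12 s, in which the tool goes at most 41.7 mm and 7.16 degrees, less where a joint would pass 70% of its speed; a pose out of reach is approached as far as the arm can. A call is refused whole if a number of a shift passes 4.17 or a number of a turn 0.125, either way. A call with a gripper value outside its range is refused whole. The fingers move at their own pace and stop on an object; FORCE is the grip in N (left out, the last holds). Time passes only in rows, so rows that do not move let the fingers close. It gives the time, the measured TCP pose, the force and the opening at its end, in the units of the state.
- robot.read_state(): the state, without advancing time (a new reading comes with each control period).
- imaging.get_image(name): name is "side" or "top" or "wrist"; returns a dict with "img" (480x640x3 uint8, blue, green, red), "camera_matrix" (3x3 intrinsics, pixels), "xyz" and "rotation" of the camera in the world; the wrist camera has in their place "T_tool_cam" (4x4, takes a point from camera to tool coordinates, whose origin is the TCP and whose axes are the flange's). Camera axes: x right, y down, z forward; pixel columns grow to the right and rows downward; lengths in mm; the calibration is good to about 2 mm. A picture is of the moment at which its call begins: read the wrist's pose just before it. There is no depth.
- ticket.hand_in(): hands the job in, once; it reports no verdict.
The state is a dict: "t": time; "joint_positions": joint angles; "qd": joint speeds; "effort": joint torques, N m; "position": TCP position; "orientation": TCP orientation; "ft_force": force on the tool from outside, world axes, zero at the start; "wrist_torque": the same for the moment, N m; "grip_width": opening from 0.0 (shut) to 1.0 (fully open).
Only numpy, scipy, OpenCV 4.12 (cv2) and the standard library are available. Lean on these libraries where they do the work, as an engineer would, in place of code of your own. Each camera call takes 0.05 s, during which the arm holds its last target.

## Working session

There is one attempt and no reset: what is moved stays moved. The work goes in short steps, Python scripts to look and compute and a shell command to move; the robot and the scene stay as the last step left them, time stands still between calls to the robot, and variables do not carry over. Pictures are saved under pics/ and viewed, and the job is handed in when it is done.

```bash
ls; mkdir -p pics; python3 - <<'E'
from bench import robot, imaging
import cv2, numpy as np
print(robot.read_state())
for n in ("side","top","wrist"):
    d=imaging.get_image(n); cv2.imwrite(f"pics/{n}0.png",d["img"])
    print(n,{k:np.round(v,3).tolist() for k,v in d.items() if k!="img"})
E
```

```text
pics
{'t': 0.0, 'joint_positions': array([-1.51109143e+00,  1.59056228e-01,  1.59820165e+00,  1.36102697e-05,
        1.38619391e+00, -2.10079458e-01]), 'qd': array([ 4.02254081e-05,  8.51330242e-04,  6.72104524e-04, -6.82746652e-04,
       -5.54509867e-04,  1.52015397e-03]), 'effort': array([ 1.65881225e-03, -3.96001518e+01, -3.31428409e+01, -1.20555853e-05,
        8.36352323e-03,  1.92276923e-05]), 'position': array([ 153.21157237, -553.6275211 ,  241.32815475]), 'orientation': array([-3.11121839e+00, -4.22239189e-01, -2.40175489e-04]), 'ft_force': array([-0.52293088, -0.06406904,  0.0665502 ]), 'wrist_torque': array([-0.00929054,  0.01065393,  0.00757352]), 'grip_width': 0.9995591133934475}
side {'camera_matrix': [[477.077, 0.0, 316.125], [0.0, 477.077, 248.52], [0.0, 0.0, 1.0]], 'xyz': [571.555, 739.376, 923.822], 'rotation': [-0.109, 2.924, -1.107]}
top {'camera_matrix': [[499.85, 0.0, 320.727], [0.0, 499.85, 238.464], [0.0, 0.0, 1.0]], 'xyz': [514.795, -17.895, 1203.968], 'rotation': [-2.178, 2.161, -0.053]}
wrist {'camera_matrix': [[340.846, 0.0, 318.022], [0.0, 340.846, 243.752], [0.0, 0.0, 1.0]], 'T_tool_cam': [[-0.001, -0.96, -0.28, 71.185], [1.0, -0.001, -0.002, -0.406], [0.002, -0.28, 0.96, -130.989], [0.0, 0.0, 0.0, 1.0]]}
```

View pics/top0.png

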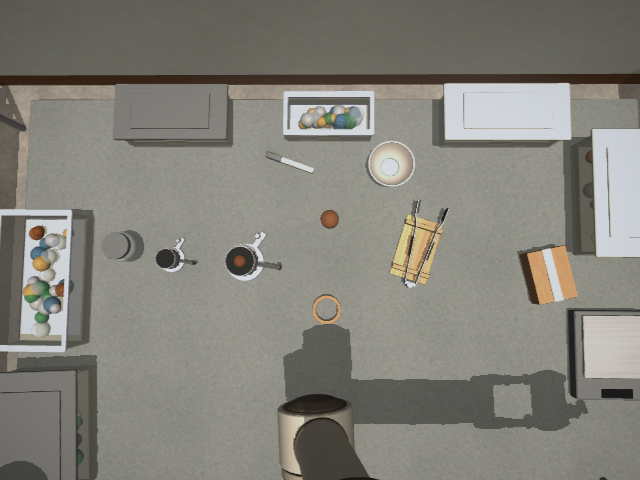

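View pics/side0.png

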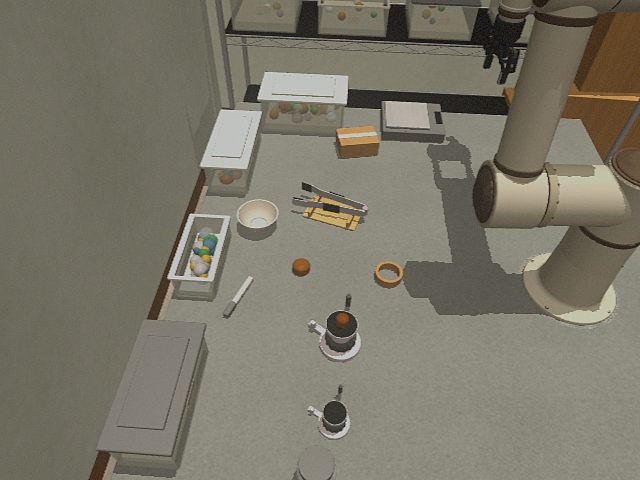

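```bash
python3 - <<'E'
import cv2, numpy as np
t=cv2.imread("pics/top0.png"); s=cv2.imread("pics/side0.png")
a=cv2.resize(t[225:295,140:300],None,fx=5,fy=5,interpolation=cv2.INTER_CUBIC)
cv2.imwrite("pics/c_top.png",a)
a=cv2.resize(t[190:300,375:465],None,fx=5,fy=5,interpolation=cv2.INTER_CUBIC)
cv2.imwrite("pics/c_tong.png",a)
a=cv2.resize(s[280:440,290:390],None,fx=3.7,fy=3.7,interpolation=cv2.INTER_CUBIC)
b=cv2.resize(s[170:240,280:380],None,fx=3.7,fy=3.7,interpolation=cv2.INTER_CUBIC)
c=np.zeros((a.shape[0],a.shape[1]+b.shape[1],3),np.uint8);c[:,:a.shape[1]]=a;c[:b.shape[0],a.shape[1]:]=b
cv2.imwrite("pics/c_side.png",c)
E
```

```text
(no output)
```

View pics/c_top.png

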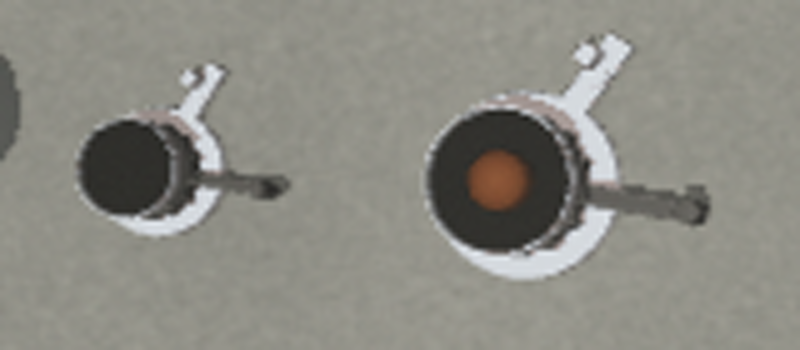

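View pics/c_tong.png

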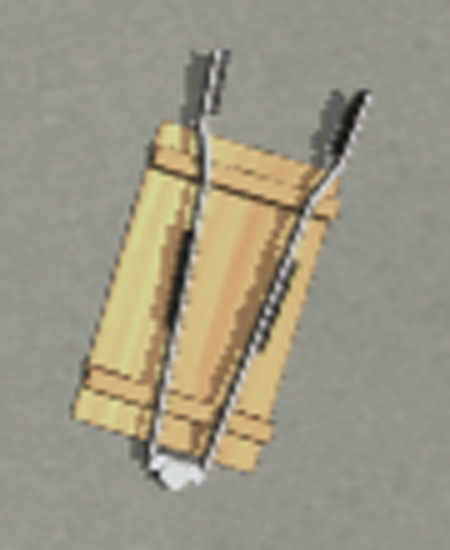

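View pics/c_side.png

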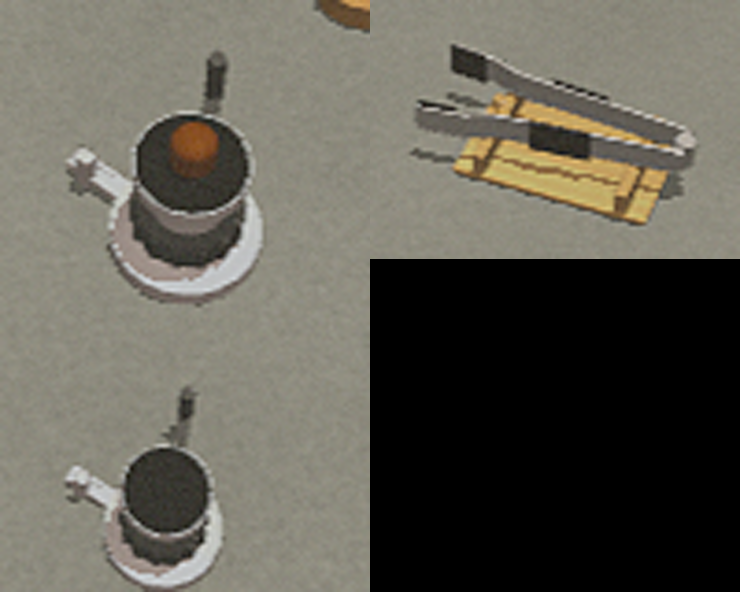

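```bash
cat > h.py <<'E'
from bench import robot, imaging
import cv2, numpy as np
from scipy.spatial.transform import Rotation as R
def cam(d, st=None):
    K=d["camera_matrix"]
    if "xyz" in d: return np.array(K),R.from_rotvec(d["rotation"]).as_matrix(),np.array(d["xyz"])
    Rt=R.from_rotvec(st["orientation"]).as_matrix(); T=np.array(d["T_tool_cam"])
    return np.array(K),Rt@T[:3,:3],Rt@T[:3,3]+np.array(st["position"])
def plane(c,uv,z):
    K,Rm,p=c; v=Rm@np.linalg.solve(K,np.array([*uv,1.])); return p+v*(z-p[2])/v[2]
def proj(c,X):
    K,Rm,p=c; q=K@(Rm.T@(np.array(X)-p)); return q[:2]/q[2]
def tri(cs,uvs):
    A=np.zeros((3,3));b=np.zeros(3)
    for c,uv in zip(cs,uvs):
        K,Rm,p=c; v=Rm@np.linalg.solve(K,np.array([*uv,1.]));v/=np.linalg.norm(v);P=np.eye(3)-np.outer(v,v);A+=P;b+=P@p
    return np.linalg.solve(A,b)
E
python3 - <<'E'
from h import *
import pickle
t=imaging.get_image("top");s=imaging.get_image("side");ct,cs=cam(t),cam(s)
pickle.dump((ct,cs),open("cams.pkl","wb"))
T=lambda x,y:(x/5+140-.4,y/5+225-.4); T2=lambda x,y:(x/5+375-.4,y/5+190-.4); S=lambda x,y:(x/3.7+290-.36,y/3.7+280-.36)
S2=lambda x,y:((x-370)/3.7+280-.36,y/3.7+170-.36)
r=lambda v:np.round(v,1).tolist()
print("disc top,side",r(plane(ct,T(500,180),80)),r(plane(cs,S(195,163),80)),r(tri([ct,cs],[T(500,180),S(195,163)])))
print("disc L/R diam",r(plane(ct,T(427,180),80)),r(plane(ct,T(574,180),80)))
# amber
for n,d,c in(("t",t,ct),("s",s,cs)):
    m=cv2.inRange(cv2.cvtColor(d["img"],cv2.COLOR_BGR2HSV),(3,150,60),(16,255,255))
    k,_,st,ce=cv2.connectedComponentsWithStats(m)
    for i in range(1,k):
        if st[i,4]>80: print(n,st[i],ce[i],r(plane(c,ce[i],92)),r(plane(c,ce[i],13)))
print("pin top",r(plane(ct,T(700,190),66)),r(plane(cs,S(217,58),66)),"tri",r(tri([ct,cs],[T(698,192),S(217,58)])))
print("tab end",r(plane(ct,T(618,45),30)),r(plane(cs,S(80,158),30)))
for n,a,b in(("tipL",(215,50),(463,48)),("tipR",(366,92),(420,102)),("pivot",(178,468),(690,145))):
    print(n,r(plane(ct,T2(*a),49)),r(plane(cs,S2(*b),49)))
E
```

```text
disc top,side [548.6, 195.9, 80.0] [544.2, 198.0, 80.0] [546.4, 196.5, 77.9]
disc L/R diam [548.3, 229.1, 80.0] [548.9, 162.4, 80.0]
t [ 30 226  14  13 128] [ 36.375 232.25 ] [608.7, 658.3, 92.0] [615.4, 706.3, 13.0]
s [ 574   12   66   85 2169] [613.97372061  58.04333794] [-408.0, -1009.2, 92.0] [-501.0, -1175.3, 13.0]
s [565  96  29  17  90] [579.46666667 103.32222222] [-190.4, -686.3, 92.0] [-262.8, -821.7, 13.0]
s [582  99  55  52 634] [610.22555205 118.37223975] [-261.4, -607.0, 92.0] [-340.5, -734.9, 13.0]
s [618 116  22  34 196] [631.80102041 136.35714286] [-294.0, -515.4, 92.0] [-376.2, -634.6, 13.0]
s [293 259  16  14 166] [301.         264.73493976] [642.9, 57.0, 92.0] [649.7, -7.8, 13.0]
s [336 313  13  13 110] [342.39090909 318.06363636] [544.9, 192.1, 92.0] [542.4, 140.1, 13.0]
pin top [545.2, 106.8, 66.0] [533.0, 114.5, 66.0] tri [538.6, 109.0, 59.2]
tab end [614.4, 150.7, 30.0] [610.9, 167.8, 30.0]
tipL [694.4, -210.0, 49.0] [663.0, -274.3, 49.0]
tipR [675.1, -279.4, 49.0] [689.2, -211.9, 49.0]
pivot [501.0, -192.1, 49.0] [492.3, -182.9, 49.0]
```

Candidates: stages at top (240,260), which is larger and has the stone, and (168,259), which is smaller and empty. Amber stones at top (239,261), which is on the stage and small, and (330,219), which is on the bench and big. Only one pair of tongs, around (418,245). The crop confirms the larger stage with the small stone. Its pin is at px (279,263), and the white-marked tab is at (260,236), anticlockwise of the pin. I'll move closer for a wrist view.

```bash
python3 -m jog '{"travel":[[0,0,0],[0,0,0],[0,0,0]],"turn":[0.09,0.09,0.09],"gripper":[0,0,0]}'
python3 -m jog '{"travel":[[1.58,-3.32,0],[1.58,-3.32,0],[1.58,-3.32,0],[1.58,-3.32,0],[1.58,-3.32,0],[1.58,-3.32,0],[1.58,-3.32,0],[1.58,-3.32,0]],"turn":[0,0,0,0,0,0,0,0],"gripper":[0,0,0,0,0,0,0,0]}'
python3 -m jog '{"travel":[[1.58,-3.32,0],[1.58,-3.32,0],[1.58,-3.32,0],[1.58,-3.32,0],[1.58,-3.32,0],[1.58,-3.32,0],[1.58,-3.32,0],[1.58,-3.32,0]],"turn":[0,0,0,0,0,0,0,0],"gripper":[0,0,0,0,0,0,0,0]}'
python3 -m jog '{"travel":[[1.58,-3.32,0],[1.58,-3.32,0],[1.0,-3.32,0],[0,-3.32,0],[0,0,0],[0,0,0]],"turn":[0,0,0,0,0,0],"gripper":[0,0,0,0,0,0]}'
cat > look.py <<'E'
from h import *
import sys
st=robot.read_state(); d=imaging.get_image(sys.argv[1]); cv2.imwrite(f"pics/{sys.argv[2]}.png",d["img"])
import pickle; pickle.dump(cam(d,st),open(f"pics/{sys.argv[2]}.pkl","wb"))
print(st["t"],np.round(st["position"],1),np.round(st["joint_positions"],2),R.from_rotvec(st["orientation"]).as_matrix()[:,0].round(3),st["ft_force"].round(1),round(st["grip_width"],3))
E
python3 look.py wrist w1
```

```text
t: 0.5
position: [153.2, -554.1, 242.1]
orientation: [-3.141, 0.007, 0.0]
ft_force: [-0.1, 0.2, 0.0]
grip_width: 0.604
t: 1.17
position: [280.0, -286.9, 242.2]
orientation: [3.141, -0.001, 0.0]
ft_force: [0.9, -0.5, 0.0]
grip_width: -0.003
t: 1.83
position: [406.6, -21.2, 242.5]
orientation: [3.141, -0.0, 0.001]
ft_force: [0.9, -1.0, -0.2]
grip_width: 0.002
t: 2.33
position: [447.5, 111.1, 242.1]
orientation: [3.141, 0.005, -0.001]
ft_force: [0.8, -0.2, -0.9]
grip_width: -0.0
2.3333 [447.5 111.1 242.1] [-0.02 -0.15  1.9  -0.    1.38  1.55] [ 1.     0.003 -0.001] [ 0.8 -0.2 -0.9] -0.0
```

View pics/w1.png

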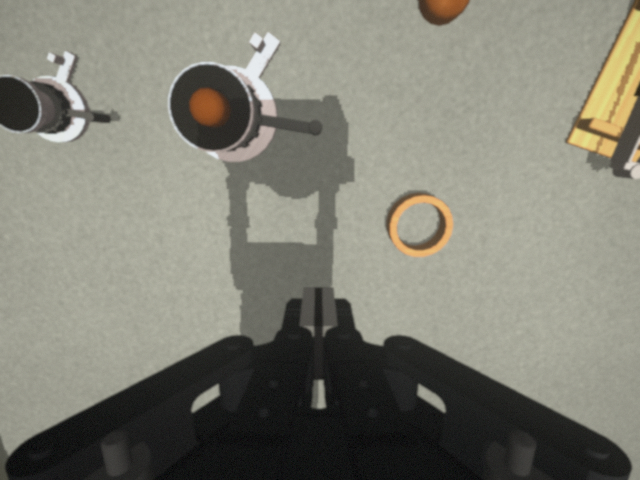

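```bash
python3 - <<'E'
from h import *
im=cv2.imread("pics/w1.png")
a=cv2.resize(im[20:180,150:340],None,fx=4,fy=3.7,interpolation=cv2.INTER_CUBIC)
cv2.imwrite("pics/c_w1.png",cv2.resize(im[25:175,155:345],None,fx=4,fy=4,interpolation=cv2.INTER_CUBIC))
E
```

```text
(no output)
```

View pics/c_w1.png

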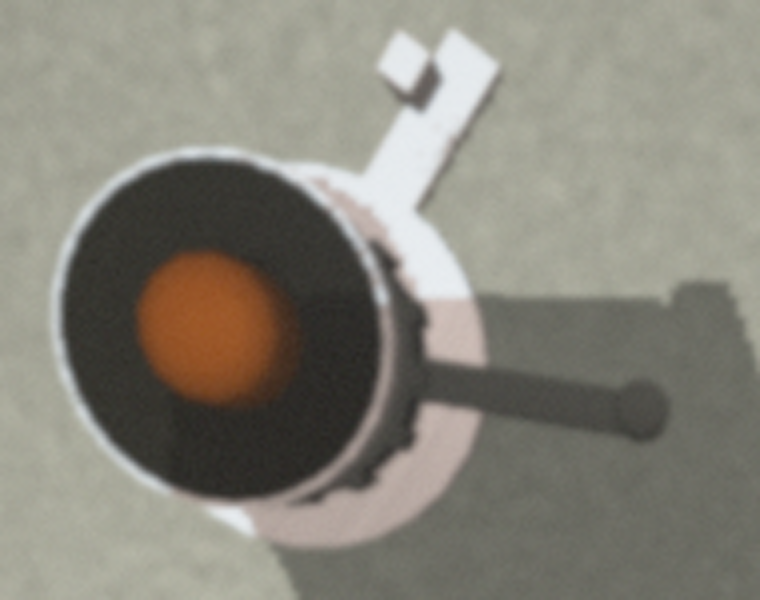

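```bash
python3 - <<'E'
from h import *
import pickle
c=pickle.load(open("pics/w1.pkl","rb")); ct,cs=pickle.load(open("cams.pkl","rb"))
W=lambda x,y:(x/4+155-.4,y/4+25-.4); r=lambda v:np.round(v,1).tolist()
C=plane(c,W(222,326),80);P=plane(c,W(644,408),66);print("disc",r(C),"pin",r(P),np.linalg.norm((P-C)[:2]),np.arctan2(*(P-C)[[1,0]]))
for p in((52,310),(392,330),(210,146),(235,503)):print(r(plane(c,W(*p),80)))
im=cv2.imread("pics/w1.png")
m=cv2.inRange(cv2.cvtColor(im,cv2.COLOR_BGR2HSV),(3,120,40),(16,255,255))
k,_,st,ce=cv2.connectedComponentsWithStats(m)
for i in range(1,k):
    if st[i,4]>80: print(st[i],ce[i],r(plane(c,ce[i],92)),r(plane(c,ce[i],13)),r(plane(c,(st[i,0],ce[i][1]),90)),r(plane(c,(st[i,0]+st[i,2],ce[i][1]),90)))
for nm,uv in (("tape",(420,225)),): print(nm,r(plane(c,uv,11)))
for nm,p in(("tab a",(455,30)),("tab b",(500,68)),("block",(402,62))):print(nm,r(plane(c,W(*p),26)))
print("tri disc top/wrist", r(tri([ct,c],[(239.6,260.6),W(222,326)])), r(tri([cs,c],[(342.3,323.7),W(222,326)])))
E
```

```text
disc [547.4, 198.8, 80.0] pin [532.7, 114.3, 66.0] 85.70913431519074 -1.7437629850279794
[550.3, 232.5, 80.0]
[546.7, 164.7, 80.0]
[579.9, 198.3, 80.0]
[513.2, 199.0, 80.0]
[422   0  47  22 709] [444.30324401   8.35543018] [611.6, 22.2, 92.0] [637.7, -3.0, 13.0] [612.2, 37.6, 90.0] [612.3, 3.8, 90.0]
[ 189   88   41   39 1197] [208.26984127 106.89557226] [545.7, 196.7, 92.0] [553.3, 220.5, 13.0] [545.8, 212.2, 90.0] [545.9, 180.4, 90.0]
[389 195  46  58 305] [402.15081967 218.63606557] [458.4, 41.3, 92.0] [441.4, 21.6, 13.0] [457.9, 52.0, 90.0] [458.0, 13.1, 90.0]
[425 203  27  47 212] [442.14150943 228.29245283] [450.1, 6.9, 92.0] [430.8, -22.6, 13.0] [449.6, 20.8, 90.0] [449.6, -2.3, 90.0]
tape [434.0, 1.1, 11.0]
tab a [614.7, 157.1, 26.0]
tab b [607.2, 147.2, 26.0]
block [608.3, 169.3, 26.0]
tri disc top/wrist [547.1, 194.0, 93.6] [545.8, 198.6, 81.3]
```

```bash
python3 -m jog '{"travel":[[2.75,-0.4,0],[2.75,-0.4,0],[0,0,0],[0,0,0],[0,0,0],[0,0,0],[0,0,0],[0,0,0]],"turn":[0,0,-0.117,-0.117,-0.117,-0.117,-0.117,-0.117],"gripper":[0,0,0,0,0,0,0,0]}'
python3 -m jog '{"travel":[[0,0,0],[0,0,0],[0,0,0],[0,0,0],[0,0,0],[0,0,0],[0,0,2],[0,0,2]],"turn":[-0.117,-0.117,-0.117,-0.117,-0.117,-0.117,0,0],"gripper":[0,0,0,0,0,0,0,0]}'
python3 look.py wrist w2
```

```text
t: 3.05
position: [502.9, 115.9, 242.3]
orientation: [2.948, 1.084, -0.0]
ft_force: [-0.4, -0.6, -0.5]
grip_width: -0.0
t: 3.72
position: [504.1, 115.9, 203.3]
orientation: [2.399, 2.024, 0.004]
ft_force: [-0.8, -0.7, -1.4]
grip_width: 0.003
3.7167 [504.1 115.9 203.3] [-0.01  0.04  1.8  -0.    1.29  0.16] [0.168 0.986 0.   ] [-0.8 -0.7 -1.4] 0.003
```

View pics/w2.png

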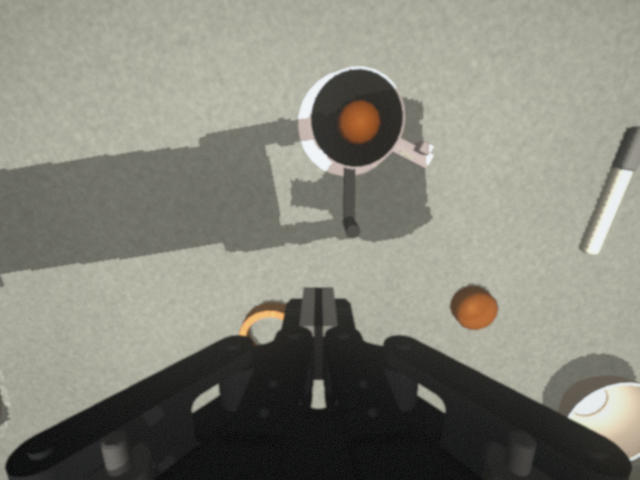

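```bash
python3 - <<'E'
from h import *
import pickle
c=pickle.load(open("pics/w2.pkl","rb"))
print(plane(c,(351,227),66), plane(c,(357,117),80))
E
python3 -m jog '{"travel":[[0,0,3],[0,0,3],[0,0,3],[0,0,3],[0,0,2.8],[0,0,0],[0,0,0]],"turn":[0,0,0,0,0,0,0],"gripper":[0,0,0,0,0,0,0]}'
```

```text
[531.64145707 119.0895806   66.        ] [546.29568997 200.32970064  80.        ]
t: 4.35
position: [501.8, 116.7, 53.8]
orientation: [-2.399, -2.025, 0.004]
ft_force: [-0.3, 0.3, -0.4]
grip_width: -0.0
```

```bash
python3 -m jog '{"travel":[[0,0.5,0],[0,0.5,0],[-0.1,0.51,0],[-0.1,0.51,0],[-0.1,0.51,0],[-0.1,0.51,0],[-0.1,0.51,0],[-0.1,0.51,0]],"turn":[0,0,-0.06,-0.06,-0.06,-0.06,-0.06,-0.06],"gripper":[0,0,0,0,0,0,0,0]}'
python3 look.py wrist w3
```

```text
t: 5.02
position: [544.9, 109.5, 56.6]
orientation: [1.992, 2.426, 0.003]
ft_force: [-2.0, 0.7, 0.7]
grip_width: 0.001
5.0167 [544.9 109.5  56.6] [-0.02  0.33  1.79  0.    1.02 -0.22] [-0.195  0.981 -0.   ] [-2.   0.7  0.7] 0.001
```

View pics/w3.png

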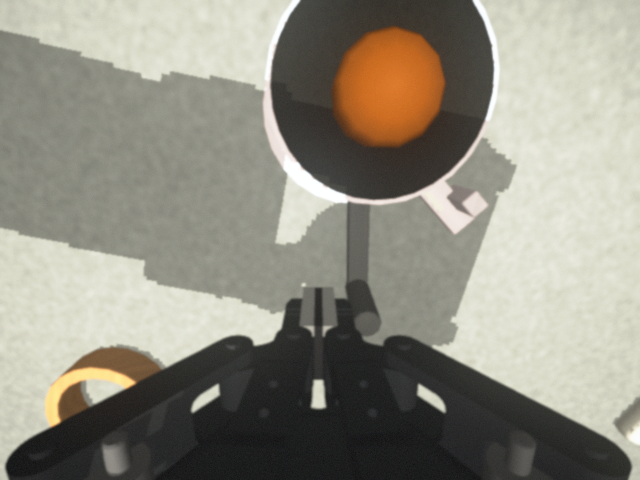

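```bash
python3 -m jog '{"travel":[[-0.12,0.51,0],[-0.12,0.51,0],[-0.12,0.51,0],[-0.12,0.51,0],[-0.12,0.51,0],[-0.12,0.51,0],[-0.12,0.51,0],[-0.12,0.51,0]],"turn":[-0.06,-0.06,-0.06,-0.06,-0.06,-0.06,-0.06,-0.06],"gripper":[0,0,0,0,0,0,0,0]}'
python3 -m jog '{"travel":[[-0.12,0.51,0],[-0.12,0.51,0],[-0.12,0.51,0],[-0.12,0.51,0]],"turn":[-0.06,-0.06,-0.06,-0.06],"gripper":[0,0,0,0]}'
python3 look.py wrist w4; python3 look.py top t4
```

```text
t: 5.73
position: [585.0, 116.6, 55.9]
orientation: [1.361, 2.83, 0.001]
ft_force: [-3.0, 0.2, -0.2]
grip_width: -0.001
t: 6.07
position: [603.0, 127.1, 55.9]
orientation: [1.012, 2.973, 0.0]
ft_force: [-1.4, -0.6, -0.6]
grip_width: -0.003
6.0667 [603.  127.1  55.9] [ 0.01  0.46  1.61 -0.    1.06 -0.9 ] [-0.792  0.61  -0.001] [-1.4 -0.6 -0.6] -0.003
6.1167 [603.7 127.6  56.1] [ 0.01  0.46  1.61 -0.    1.06 -0.9 ] [-0.794  0.608 -0.002] [-1.2  0.6  0.3] 0.002
```

View pics/w4.png

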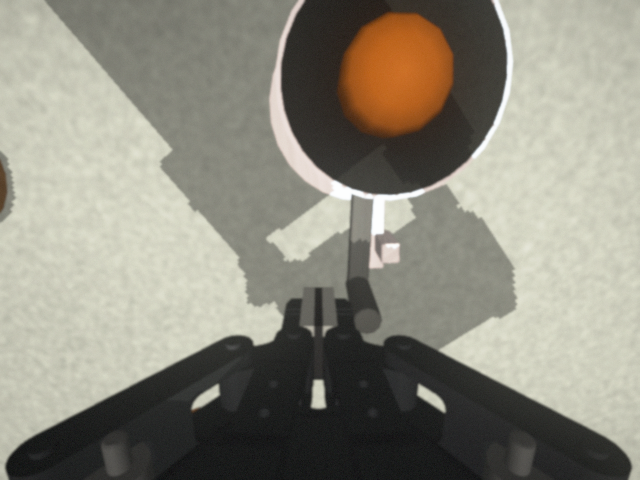

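Nearly there: the arm at px (360,230) is about 10 px short of the tab block at (391,252). I'll continue until it reaches the stop.

```bash
python3 -m jog '{"travel":[[-0.1,0.51,0],[-0.1,0.51,0],[-0.1,0.51,0],[0,0,0]],"turn":[-0.06,-0.06,-0.06,0],"gripper":[0,0,0,0]}'
python3 look.py wrist w5
```

```text
t: 6.5
position: [610.0, 131.6, 55.3]
orientation: [-0.739, -3.046, 0.023]
ft_force: [-18.7, -25.3, 14.9]
grip_width: -0.001
6.5 [610.  131.6  55.3] [ 0.03  0.49  1.57 -0.01  1.09 -1.06] [-0.889  0.458  0.004] [-18.7 -25.3  14.9] -0.001
```

View pics/w5.png

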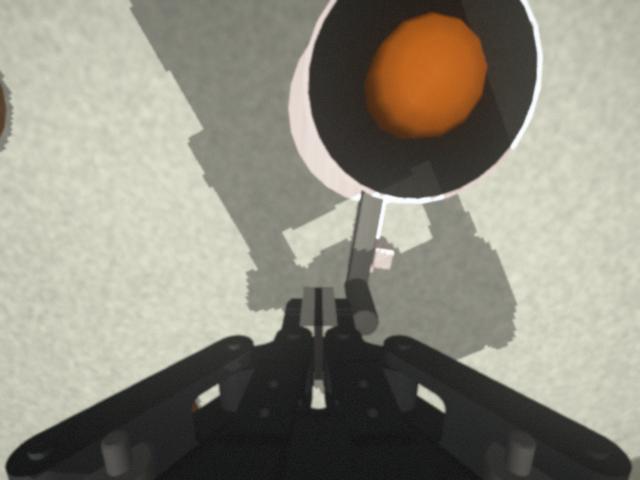

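Hard against the stop at 34 N, with the arm touching the block at (378,260). I'll back off and rise, then go to the tongs.

```bash
python3 -m jog '{"travel":[[0,-0.8,0],[0,-1,0],[0,-1,0],[0,0,-4],[0,0,-4],[0,0,-4],[0,0,-4],[0,0,-2]],"turn":[0,0,0,0,0,0,0,0],"gripper":[0,0,0,0.3,0.6,1,1,1]}'
python3 look.py wrist w6;python3 look.py side s6
```

```text
t: 7.22
position: [602.3, 113.2, 241.3]
orientation: [0.743, 3.043, 0.004]
ft_force: [0.9, -0.3, 0.2]
grip_width: 0.703
7.2167 [602.3 113.2 241.3] [-0.01  0.25  1.49  0.    1.39 -1.1 ] [-0.887  0.461 -0.009] [ 0.9 -0.3  0.2] 0.703
7.2667 [603.8 113.2 244.3] [-0.01  0.25  1.49  0.    1.39 -1.1 ] [-0.887  0.461 -0.013] [ 1.3 -0.   2.7] 0.793
```

View pics/w6.png

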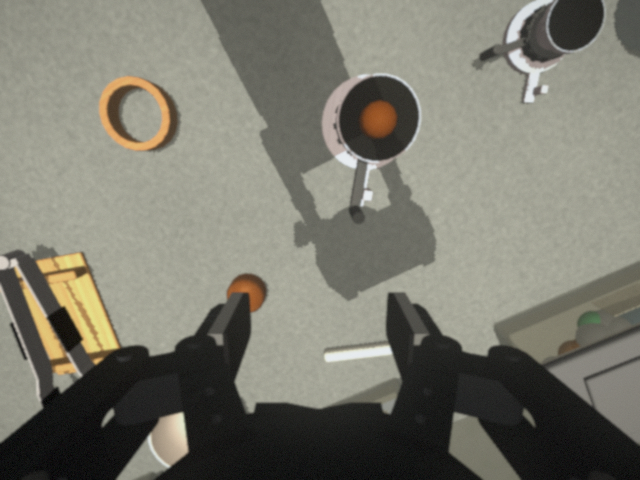

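View pics/s6.png

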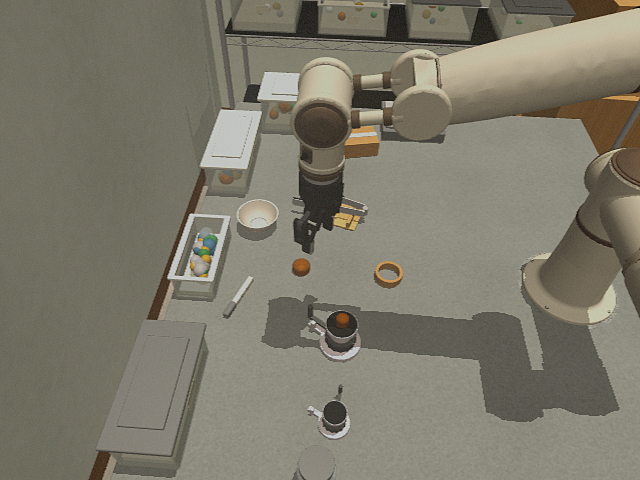

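```bash
python3 -m jog '{"travel":[[-0.61,-3.95,0],[-0.61,-3.95,0],[-0.61,-3.95,0],[-0.61,-3.95,0],[-0.61,-3.95,0],[-0.61,-3.95,0],[-0.61,-3.95,0],[-0.61,-3.95,0]],"turn":[0,0,0,0,0,0,0,0],"gripper":[1,1,1,1,1,1,1,1]}'
python3 -m jog '{"travel":[[0,0,0],[0,0,0],[0,0,0],[0,0,0],[0,0,0],[0,0,0],[0,0,0],[0,0,0]],"turn":[0.122,0.122,0.122,0.122,0.122,0.122,0.122,0.122],"gripper":[1,1,1,1,1,1,1,1]}'
python3 -m jog '{"travel":[[0,0,0],[0,0,0],[0,0,0],[0,0,0],[0,0,0],[0,0,0],[0,0,0],[0,0,0]],"turn":[0.122,0.122,0.122,0.122,0.122,0.122,0.122,0.122],"gripper":[1,1,1,1,1,1,1,1]}'
python3 -m jog '{"travel":[[0,0,0],[0,0,0],[0,0,0],[0,0,0],[0,0,0],[0,0,0],[0,0,0],[0,0,0]],"turn":[0.122,0.122,0.122,0.122,0.122,0.122,0.122,0.122],"gripper":[1,1,1,1,1,1,1,1]}'
python3 -m jog '{"travel":[[0,0,0],[0,0,0]],"turn":[0.03,0],"gripper":[1,1]}'
python3 look.py wrist w7
```

```text
t: 7.98
position: [496.6, -191.0, 233.2]
orientation: [-0.744, -3.051, -0.001]
ft_force: [1.2, -0.7, 0.5]
grip_width: 1.004
t: 8.65
position: [497.4, -189.4, 233.0]
orientation: [-2.095, -2.339, 0.0]
ft_force: [0.2, -0.0, 0.7]
grip_width: 1.005
t: 9.32
position: [497.4, -189.4, 233.0]
orientation: [-2.947, -1.084, 0.001]
ft_force: [-0.3, -0.5, -0.1]
grip_width: 0.998
t: 9.98
position: [497.4, -189.4, 232.9]
orientation: [-3.112, 0.425, 0.002]
ft_force: [0.7, 0.0, -0.2]
grip_width: 1.001
t: 10.15
position: [497.5, -189.4, 233.1]
orientation: [-3.106, 0.463, 0.002]
ft_force: [0.5, 0.2, 0.1]
grip_width: 1.003
10.15 [ 497.5 -189.4  233.1] [-0.59  0.06  1.73  0.    1.36  1.28] [ 0.957 -0.291 -0.001] [0.5 0.2 0.1] 1.003
```

View pics/w7.png

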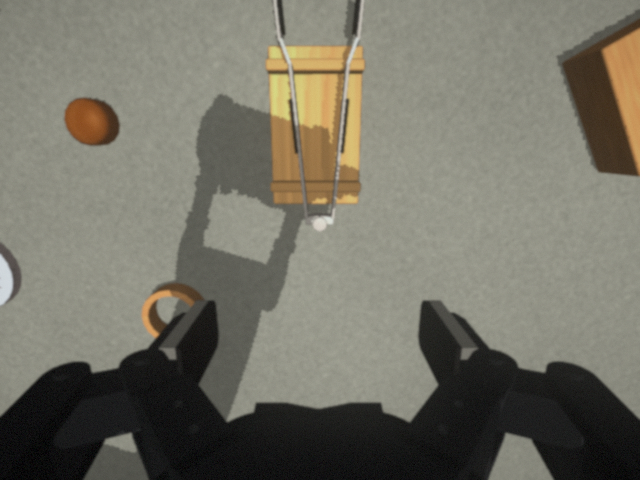

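```bash
python3 - <<'E'
from h import *
im=cv2.imread("pics/w7.png")
cv2.imwrite("pics/c_w7.png",cv2.resize(im[0:240,255:380],None,fx=2.5*1.6,fy=2.5,interpolation=cv2.INTER_CUBIC))
E
```

```text
(no output)
```

View pics/c_w7.png

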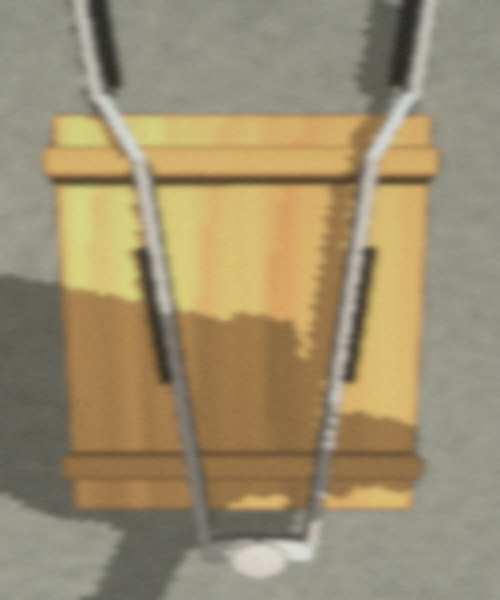

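```bash
python3 - <<'E'
from h import *
import pickle
c=pickle.load(open("pics/w7.pkl","rb"))
W=lambda x,y:(x/4+255-.4,y/2.5-.3)
P=[plane(c,W(*p),49) for p in((137,250),(165,380),(374,250),(348,380))]
for p in P: print(p.round(1))
m=np.mean(P,0); print("mid",m.round(1)); f=(P[0]+P[2]-P[1]-P[3])/2; print("len",np.linalg.norm(f),"yaw",np.arctan2(f[1],f[0]))
piv=plane(c,W(259,560),50); d=m-piv; print("piv",piv.round(1),np.linalg.norm(d[:2]),np.arctan2(d[1],d[0]))
st=robot.read_state(); yaw=-0.296; e=m[:2]-st["position"][:2]; print("tool dx,dy",e@[np.cos(yaw),np.sin(yaw)],e@[np.sin(yaw),-np.cos(yaw)])
print(np.linalg.norm((P[0]-P[2])[:2]),np.linalg.norm((P[1]-P[3])[:2]))
E
```

```text
[ 607.4 -195.8   49. ]
[ 564.7 -188.2   49. ]
[ 592.5 -244.4   49. ]
[ 552.8 -227.2   49. ]
mid [ 579.4 -213.9   49. ]
len 43.017930296165936 yaw -0.29158308669281163
piv [ 495.8 -189.1   50. ] 87.12174027577163 -0.2885524914409608
tool dx,dy 85.39308188181907 -0.4454806145769407
50.75753442010433 40.82529560757474
```

```bash
python3 -m jog '{"travel":[[2.9,0,0],[2.9,0,0],[2.85,-0.05,0],[0,0,3.5],[0,0,3.5],[0,0,3.5],[0,0,0],[0,0,0]],"turn":[0,0,0,0,0,0,0,0],"gripper":[1,1,1,1,1,1,1,1]}'
python3 look.py wrist w8
```

```text
t: 10.87
position: [579.3, -213.3, 127.0]
orientation: [-3.105, 0.459, 0.008]
ft_force: [-0.0, -0.4, 0.1]
grip_width: 0.997
10.8667 [ 579.3 -213.3  127. ] [-0.55  0.38  1.57  0.    1.2   1.32] [ 0.957 -0.29  -0.006] [-0.  -0.4  0.1] 0.997
```

View pics/w8.png

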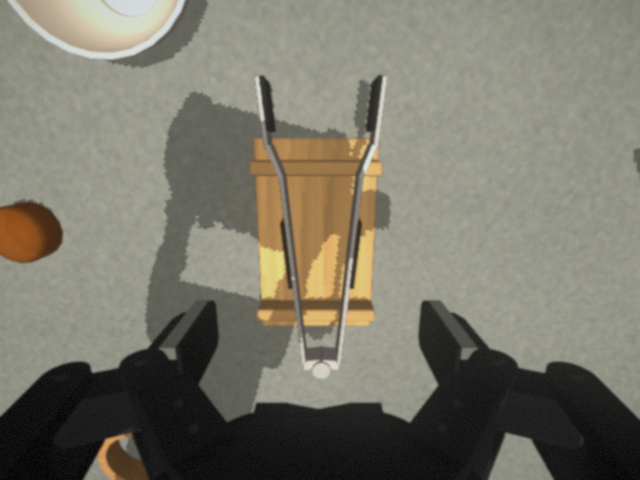

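```bash
python3 - <<'E'
from h import *
import pickle
c=pickle.load(open("pics/w8.pkl","rb")); st=robot.read_state(); yaw=-0.294
def T(uv,z):
    e=plane(c,uv,z)[:2]-st["position"][:2]; return np.round([e@[np.cos(yaw),np.sin(yaw)],e@[np.sin(yaw),-np.cos(yaw)]],1)
for n,uv,z in(("padL f",(282,222),49),("padL b",(291,288),49),("padR f",(360,222),49),("padR b",(351,288),49),("piv",(320,370),50),("tipL end",(261,77),49),("tipR end",(381,77),49),("tipL back",(269,132),49),("tipR back",(373,132),49)): print(n,T(uv,z))
E
```

```text
padL f [ 21.4 -24. ]
padL b [-23.5 -19.4]
padR f [21.4 24.9]
padR b [-23.5  20.5]
piv [-86.7  -0.1]
tipL end [104.3 -33.1]
tipR end [104.1  33.8]
tipL back [ 75.1 -29.8]
tipR back [75.  30.7]
```

```bash
python3 -m jog '{"travel":[[0,0.05,2.5],[0,0,2.5],[0,0,2.5],[0,0,2.5],[0,0,0],[0,0,0]],"turn":[0,0,0,0,0,0],"gripper":[1,1,1,1,1,1]}'
python3 -m jog '{"travel":[[0,0,0],[0,0,0],[0,0,0],[0,0,0],[0,0,0],[0,0,0],[0,0,0],[0,0,0]],"turn":[0,0,0,0,0,0,0,0],"gripper":[0.8,0.65,0.6,0.55,0.5,0.48,0.46,0.46]}' 40
python3 look.py wrist w9
```

```text
t: 11.42
position: [581.7, -215.3, 31.1]
orientation: [3.107, -0.46, 0.002]
ft_force: [0.1, -0.5, 0.8]
grip_width: 0.998
t: 12.08
position: [583.2, -216.0, 32.9]
orientation: [3.106, -0.46, 0.008]
ft_force: [-1.0, 1.4, 9.5]
grip_width: 0.463
12.0833 [ 583.2 -216.    32.9] [-0.55  0.51  1.6   0.    1.03  1.32] [ 0.957 -0.29   0.005] [-1.   1.4  9.5] 0.463
```

View pics/w9.png

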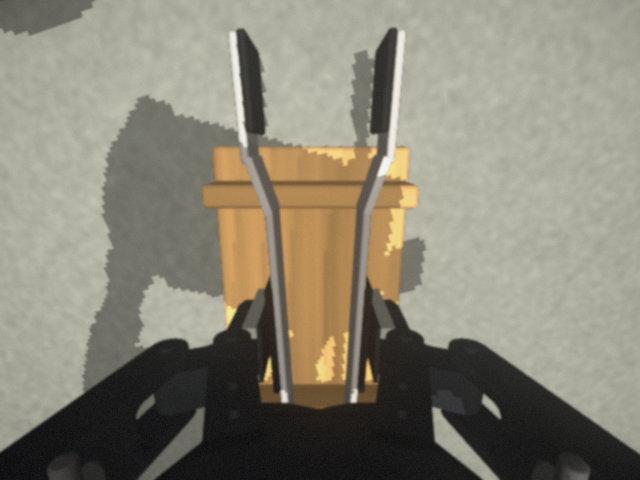

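```bash
python3 -m jog '{"travel":[[0,0,-0.5],[0,0,-1],[0,0,-2],[0,0,-2],[0,0,-2],[0,0,0],[0,0,0]],"turn":[0,0,0,0,0,0,0],"gripper":[0.46,0.46,0.46,0.46,0.46,0.46,0.46]}'
python3 look.py wrist w10; python3 look.py side s10
```

```text
t: 12.72
position: [581.7, -215.2, 105.7]
orientation: [3.106, -0.46, 0.004]
ft_force: [0.4, 0.4, -1.2]
grip_width: 0.46
12.7167 [ 581.7 -215.2  105.7] [-0.55  0.4   1.58 -0.    1.15  1.32] [ 0.957 -0.29   0.003] [ 0.4  0.4 -1.2] 0.46
12.7667 [ 580.6 -214.6  104. ] [-0.55  0.41  1.58 -0.    1.15  1.32] [ 0.957 -0.29  -0.   ] [-0.1  0.6 -1.3] 0.464
```

View pics/w10.png

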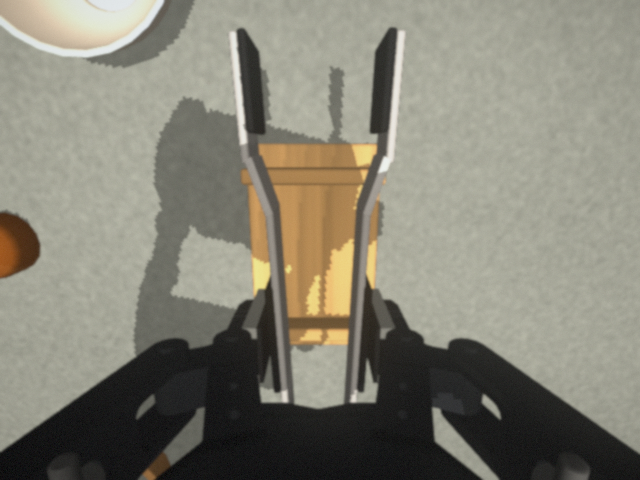

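View pics/s10.png

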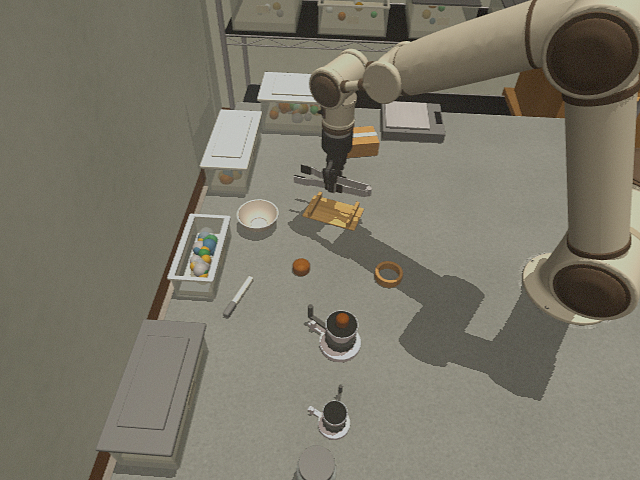

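```bash
python3 - <<'E'
from h import *
import pickle
c=pickle.load(open("pics/w10.pkl","rb")); 
pz=105.7; p0=np.array([581.7,-215.2]); yaw=-0.294
def T(uv,z):
    e=plane(c,uv,z)[:2]-p0; return np.round([e@[np.cos(yaw),np.sin(yaw)],e@[np.sin(yaw),-np.cos(yaw)]],1)
for n,uv in(("L in end",(242,30)),("L in back",(247,128)),("R in end",(394,30)),("R in back",(387,128)),("L out end",(231,32)),("L out back",(241,145)),("R out end",(405,31)),("R out back",(394,145))): print(n,T(uv,pz+16))
ct,cs=pickle.load(open("cams.pkl","rb"))
# stone via w6, s6
c6=pickle.load(open("pics/w6.pkl","rb"))
for f,cc in(("w6",c6),("s6",cs)):
    m=cv2.inRange(cv2.cvtColor(cv2.imread(f"pics/{f}.png"),cv2.COLOR_BGR2HSV),(3,120,40),(16,255,255))
    k,_,st,ce=cv2.connectedComponentsWithStats(m)
    for i in range(1,k):
        if st[i,4]>80 and 300<ce[i][0]<420: print(f,st[i],ce[i],plane(cc,ce[i],92).round(1))
print(plane(c6,(379,119),80))
E
```

```text
L in end [103.5 -23. ]
L in back [ 75.8 -23.2]
R in end [103.4  22.2]
R in back [75.8 21.7]
L out end [103.  -26.4]
L out back [ 70.6 -25.5]
R out end [103.1  25.5]
R out back [70.5 24.2]
w6 [ 360  100   38   38 1122] [378.12566845 118.79144385] [545.  196.8  92. ]
s6 [345 142  34  16 325] [360.38153846 149.66461538] [ 512.7 -380.2   92. ]
s6 [293 258  17  18 233] [300.72532189 266.74248927] [643.   62.9  92. ]
s6 [378 262  22  14  82] [389.46341463 266.87804878] [443.5  47.2  92. ]
s6 [376 276  26  11  82] [388.45121951 282.6097561 ] [447.1  92.2  92. ]
s6 [336 313  13  15 163] [342.00613497 319.7607362 ] [545.6 196.3  92. ]
[545.78266653 199.51759152  80.        ]
```

```bash
python3 -m jog '{"travel":[[0,0,-1],[0,0,-2],[0,0,-2.5],[0,0,-2],[0,0,-1],[-0.61,-0.96,0],[-0.61,-0.96,0],[-1.22,-1.91,0]],"turn":[0,0,0,0,0,0,0,0],"gripper":[0.46,0.46,0.46,0.46,0.46,0.46,0.46,0.46]}'
python3 -m jog '{"travel":[[-1.22,-1.91,0],[-1.22,-1.91,0],[-1.22,-1.91,0],[-1.22,-1.91,0],[-1.22,-1.91,0],[-1.22,-1.91,0],[-1.22,-1.91,0],[-1.22,-1.91,0]],"turn":[0,0,0,0,0,0,0,0],"gripper":[0.46,0.46,0.46,0.46,0.46,0.46,0.46,0.46]}'
python3 -m jog '{"travel":[[-1.22,-1.91,0],[-1.22,-1.91,0],[-1.22,-1.91,0],[-1.22,-1.91,0],[-1.22,-1.91,0],[-1.22,-1.91,0],[-1.22,-1.91,0],[-1.22,-1.91,0]],"turn":[0,0,0,0,0,0,0,0],"gripper":[0.46,0.46,0.46,0.46,0.46,0.46,0.46,0.46]}'
python3 -m jog '{"travel":[[-1.22,-1.91,0],[-0.61,-0.96,0],[-0.61,-0.96,0],[0,0,0],[0,0,0]],"turn":[0,0,0,0,0],"gripper":[0.46,0.46,0.46,0.46,0.46]}'
python3 look.py wrist w11; python3 look.py side s11
```

```text
t: 13.48
position: [567.4, -170.5, 187.2]
orientation: [-3.107, 0.463, 0.005]
ft_force: [0.3, 0.6, -1.4]
grip_width: 0.464
t: 14.15
position: [517.0, 5.9, 186.7]
orientation: [-3.107, 0.459, 0.008]
ft_force: [1.1, -0.1, -1.1]
grip_width: 0.462
t: 14.82
position: [467.5, 179.6, 186.8]
orientation: [3.107, -0.459, -0.007]
ft_force: [0.5, 0.9, -1.7]
grip_width: 0.459
t: 15.23
position: [457.7, 221.6, 188.6]
orientation: [3.107, -0.459, -0.002]
ft_force: [0.5, 0.4, -0.3]
grip_width: 0.46
15.2333 [457.7 221.6 188.6] [ 0.21  0.03  1.84 -0.    1.27  2.08] [ 0.957 -0.289 -0.001] [ 0.5  0.4 -0.3] 0.46
15.2833 [458.1 221.2 188.9] [ 0.21  0.03  1.84 -0.    1.27  2.08] [ 0.957 -0.29  -0.   ] [ 0.2 -0.1 -1.2] 0.458
```

View pics/w11.png

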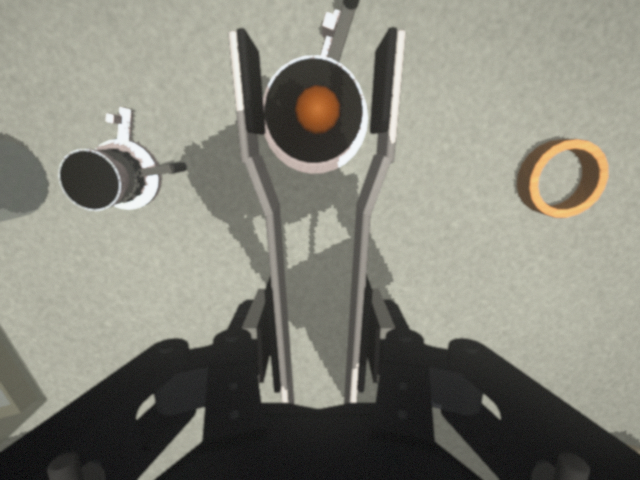

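View pics/s11.png

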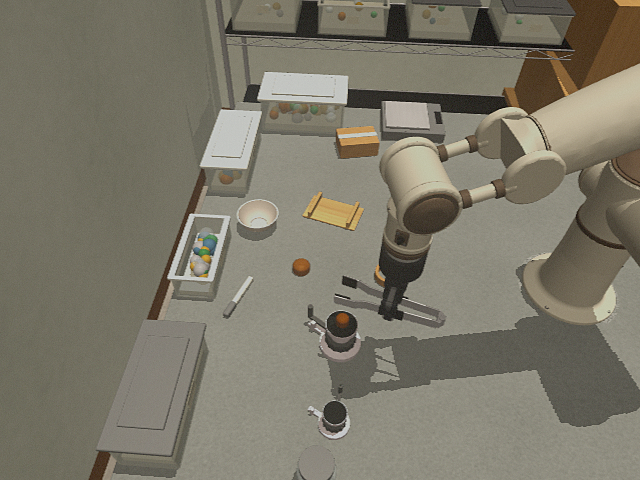

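```bash
cat > st.py <<'E'
from h import *
import pickle,sys
n=sys.argv[1]; z=float(sys.argv[2]); c=pickle.load(open(f"pics/{n}.pkl","rb"))
st=robot.read_state(); Rm=R.from_rotvec(st["orientation"]).as_matrix()
m=cv2.inRange(cv2.cvtColor(cv2.imread(f"pics/{n}.png"),cv2.COLOR_BGR2HSV),(3,120,40),(16,255,255))
m[250:]=0;m[:,:240]=0;m[:,400:]=0
u,v,w,h=cv2.boundingRect(m); uv=(u+w/2,v+h/2)
P=plane(c,uv,z); print(uv,w,h,P.round(1),"tool",(Rm.T@(P-st["position"])).round(1), st["position"].round(1))
E
python3 st.py w11 94
```

```text
(317.5, 109.5) 45 49 [545.3 196.1  94. ] tool [90.5 -1.5 95. ] [458.3 221.  189. ]
```

```bash
python3 -m jog '{"travel":[[0.1,-0.1,1],[0,0,2],[0,0,1.5],[0,0,1.5],[0,0,0.5],[0,0,0],[0,0,0]],"turn":[0,0,0,0,0,0,0],"gripper":[0.46,0.46,0.46,0.46,0.46,0.46,0.46]}'
python3 look.py wrist w12; python3 st.py w12 94
```

```text
t: 15.92
position: [459.8, 222.1, 124.3]
orientation: [3.107, -0.462, -0.0]
ft_force: [-0.1, 0.5, -0.7]
grip_width: 0.466
15.9167 [459.8 222.1 124.3] [ 0.21  0.12  1.89 -0.    1.14  2.08] [ 0.957 -0.291 -0.   ] [-0.1  0.5 -0.7] 0.466
(319.5, 100.0) 65 70 [545.3 196.   94. ] tool [89.   0.5 31.1] [460.2 222.3 125. ]
```

View pics/w12.png

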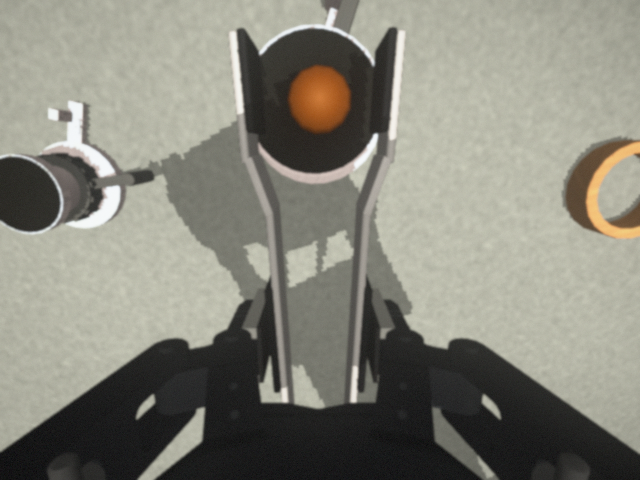

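```bash
python3 -m jog '{"travel":[[0,0,0.8],[0,0,0.8],[0,0,0.8],[0,0,0.6],[0,0,0],[0,0,0]],"turn":[0,0,0,0,0,0],"gripper":[0.46,0.46,0.46,0.46,0.46,0.46]}'
python3 look.py wrist w13; python3 look.py side s13; python3 st.py w13 94; python3 - <<'E'
import cv2,numpy as np
a=cv2.imread("pics/w13.png")[0:200,200:440]; b=cv2.imread("pics/s13.png")[270:370,290:410]
cv2.imwrite("pics/c13.png",np.hstack([cv2.resize(a,(400,333)),cv2.resize(b,(400,333))]))
E
```

```text
t: 16.47
position: [459.0, 222.3, 93.6]
orientation: [3.107, -0.46, -0.002]
ft_force: [0.5, -0.0, -1.9]
grip_width: 0.463
16.4667 [459.  222.3  93.6] [ 0.21  0.16  1.91 -0.    1.07  2.08] [ 0.957 -0.29  -0.001] [ 0.5 -0.  -1.9] 0.463
16.5167 [459.4 222.5  94.1] [0.21 0.16 1.9  0.   1.07 2.08] [ 0.957 -0.29  -0.   ] [ 0.   0.1 -1.1] 0.462
(320.0, 85.5) 80 89 [545.6 195.9  94. ] tool [90.   0.6  0.6] [459.7 222.5  94.5]
```

View pics/c13.png

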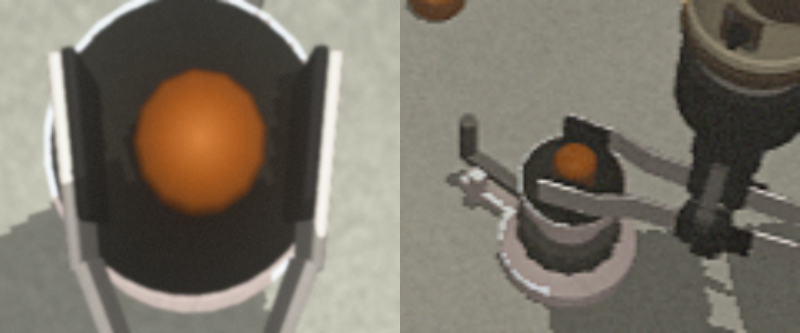

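```bash
python3 -m jog '{"travel":[[0,0,0],[0,0,0],[0,0,0],[0,0,0],[0,0,0],[0,0,0],[0,0,0],[0,0,0]],"turn":[0,0,0,0,0,0,0,0],"gripper":[0.44,0.42,0.4,0.38,0.36,0.34,0.3,0.25]}' 45
python3 -m jog '{"travel":[[0,0,0],[0,0,0],[0,0,0]],"turn":[0,0,0],"gripper":[0.2,0.2,0.2]}'
python3 look.py wrist w14; python3 look.py side s14; python3 - <<'E'
import cv2,numpy as np
a=cv2.imread("pics/w14.png")[0:200,200:440]; b=cv2.imread("pics/s14.png")[270:370,290:410]
cv2.imwrite("pics/c14.png",np.hstack([cv2.resize(a,(400,333)),cv2.resize(b,(400,333))]))
E
```

```text
t: 17.23
position: [459.6, 222.5, 94.5]
orientation: [-3.108, 0.46, -0.001]
ft_force: [-1.2, -0.5, 0.2]
grip_width: 0.363
t: 17.48
position: [459.6, 222.5, 94.5]
orientation: [-3.108, 0.46, -0.001]
ft_force: [-2.0, 0.2, 0.9]
grip_width: 0.363
17.4833 [459.6 222.5  94.5] [ 0.21  0.16  1.9  -0.    1.07  2.08] [ 0.957 -0.29   0.   ] [-2.   0.2  0.9] 0.363
17.5333 [459.6 222.5  94.4] [ 0.21  0.16  1.9  -0.    1.07  2.08] [ 0.957 -0.29   0.   ] [-0.6 -0.1  1.6] 0.364
```

View pics/c14.png

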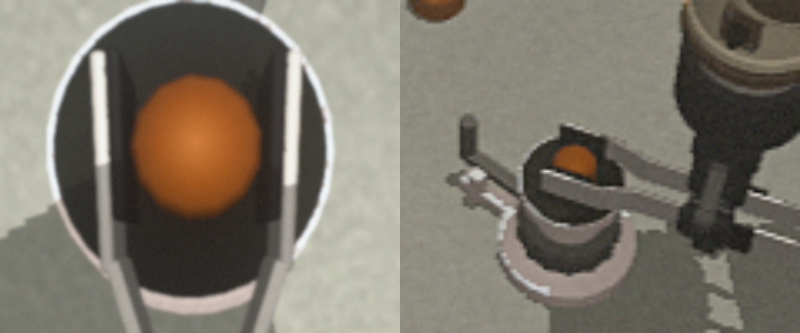

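```bash
python3 -m jog '{"travel":[[0,0,-0.3],[0,0,-0.6],[0,0,-0.8],[0,0,-0.8],[0,0,-0.5],[0,0,0],[0,0,0]],"turn":[0,0,0,0,0,0,0],"gripper":[0.2,0.2,0.2,0.2,0.2,0.2,0.2]}'
python3 look.py wrist w15; python3 look.py side s15; python3 - <<'E'
import cv2,numpy as np
a=cv2.imread("pics/w15.png")[0:200,200:440]; b=cv2.imread("pics/s15.png")[270:370,290:410]
cv2.imwrite("pics/c15.png",np.hstack([cv2.resize(a,(400,333)),cv2.resize(b,(400,333))]))
E
```

```text
t: 18.17
position: [459.9, 222.6, 124.9]
orientation: [-3.107, 0.46, -0.002]
ft_force: [-0.4, 0.8, -1.8]
grip_width: 0.365
18.1667 [459.9 222.6 124.9] [0.21 0.12 1.89 0.   1.14 2.08] [ 0.957 -0.29   0.001] [-0.4  0.8 -1.8] 0.365
18.2167 [459.4 222.5 124.4] [0.21 0.12 1.89 0.   1.14 2.08] [ 0.957 -0.29   0.   ] [ 0.7  0.2 -1.7] 0.36
```

View pics/c15.png

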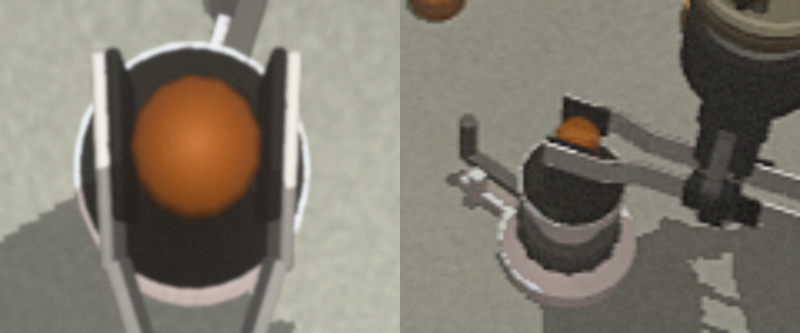

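Lifted, with the stone unchanged between the tips. I'll raise it another 7.5 cm.

```bash
python3 -m jog '{"travel":[[0,0,-0.6],[0,0,-1.2],[0,0,-1.5],[0,0,-1.5],[0,0,-1.5],[0,0,-1],[0,0,-0.5],[0,0,0]],"turn":[0,0,0,0,0,0,0,0],"gripper":[0.2,0.2,0.2,0.2,0.2,0.2,0.2,0.2]}'
python3 -m jog '{"travel":[[0,0,0],[0,0,0],[0,0,0],[0,0,0],[0,0,0],[0,0,0]],"turn":[0,0,0,0,0,0],"gripper":[0.2,0.2,0.2,0.2,0.2,0.2]}'
python3 look.py wrist w16; python3 look.py side s16; python3 look.py top t16; python3 - <<'E'
import cv2,numpy as np
a=cv2.imread("pics/w16.png")[0:200,200:440]; b=cv2.imread("pics/s16.png")[230:390,260:452]
cv2.imwrite("pics/c16.png",np.hstack([cv2.resize(a,(400,333)),cv2.resize(b,(400,333))]))
from h import *
import pickle
cs=pickle.load(open("pics/s16.pkl","rb"));cw=pickle.load(open("pics/w16.pkl","rb"))
o=[]
for f,x0,x1,y0,y1 in(("s16",320,380,230,340),("w16",240,400,0,200)):
    m=cv2.inRange(cv2.cvtColor(cv2.imread(f"pics/{f}.png"),cv2.COLOR_BGR2HSV),(3,120,40),(16,255,255))
    q=np.zeros_like(m);q[y0:y1,x0:x1]=m[y0:y1,x0:x1]; u,v,w,h=cv2.boundingRect(q);o.append((u+w/2,v+h/2));print(f,u,v,w,h)
print("stone",tri([cs,cw],o).round(1))
E
```

```text
t: 18.93
position: [460.3, 222.6, 204.0]
orientation: [-3.107, 0.46, -0.004]
ft_force: [0.4, -0.2, -1.8]
grip_width: 0.363
t: 19.43
position: [459.3, 222.4, 202.0]
orientation: [3.107, -0.461, -0.001]
ft_force: [0.1, 0.4, -2.0]
grip_width: 0.362
19.4333 [459.3 222.4 202. ] [0.21 0.03 1.82 0.   1.3  2.08] [ 0.957 -0.29  -0.001] [ 0.1  0.4 -2. ] 0.362
19.4833 [459.4 222.4 202.1] [0.21 0.03 1.82 0.   1.3  2.08] [ 0.957 -0.29  -0.   ] [ 1.5 -0.1 -1.6] 0.362
19.5333 [459.4 222.4 202.2] [ 0.21  0.03  1.82 -0.    1.3   2.08] [ 0.957 -0.29  -0.   ] [-0.   0.5 -2.2] 0.361
s16 339 264 41 29
w16 278 46 79 86
stone [530.5 201.2 243.3]
```

View pics/c16.png

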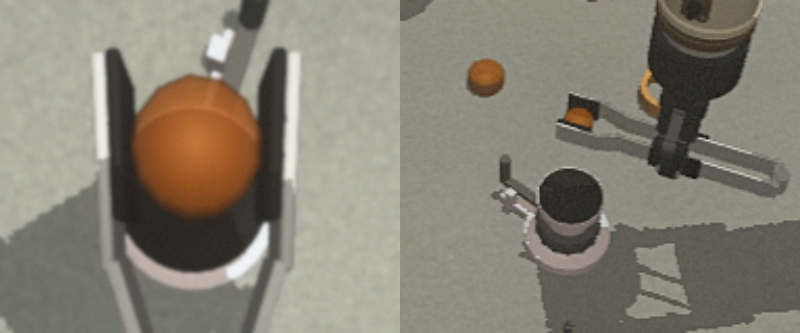

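View pics/t16.png

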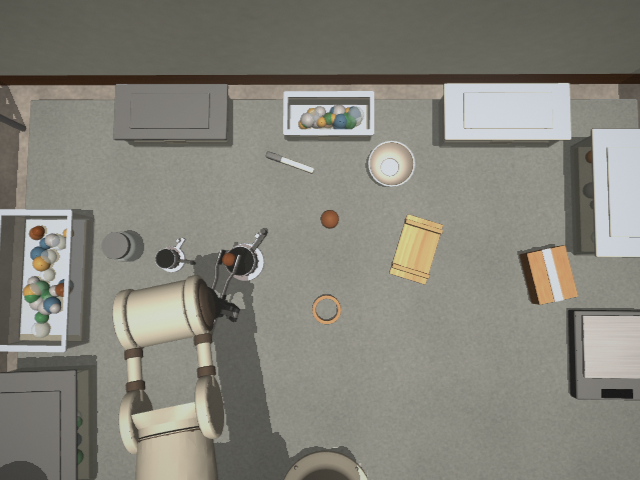

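```bash
python3 - <<'E'
from h import *
import pickle
cs=pickle.load(open("pics/s16.pkl","rb"));cw=pickle.load(open("pics/w16.pkl","rb"))
print("stone",tri([cs,cw],[(345.4,287.5),(317.5,89)]).round(1))
from bench import ticket
s=robot.read_state(); print(s["grip_width"],np.abs(s["qd"]).max())
print(ticket.hand_in())
E
```

```text
stone [545.  197.1 203.6]
0.36280838941239235 0.001881173750802084
the job is handed in; nothing more can be done
None
```

The job is handed in, with the stage locked and the stone held up in the squeezed tongs about 11 cm above where it stood. The clock read about 19.5 s of the 48 s allowed.

- **Lock ring:** I pushed the pin with the closed fingertips until the ring met its stop, at about 34 N. Later views show its arm still lying against the stop tab with the white mark.
- **Stone:** I took the tongs from their rest at the grip pads, straddled the stone from above, closed the tips on it at a 45 N grip and lifted. In the last check its centre is at about (545, 197, 204) mm, against a height of about 92 mm on the stage, and the arm is still. The grip opening held steady at 0.36, and the stone looked unchanged between the tips throughout the lift.
- **Bystanders:** In the last top view they are where they were at the start.

One check disagreed: my first automatic position for the lifted stone gave a height of 243 mm. Its colour mask in the side view had also picked up the tape roll. The corrected pixels gave the 204 mm above, which fits the tool's height. I could not measure the tip forces or the exact ring angle directly.

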